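# Put the silver napkin ring away in the casket's hidden drawer

## Robot

A 6-joint arm with a two-finger parallel gripper is mounted at the origin on the work surface. World frame = base frame: x ahead of the robot, y to its left, z up, the work surface at z = 0. Lengths are in mm, angles in rad, forces in N, time in s.
With the tool pointing down it reaches from about 275 to 750 mm from the base axis. Payload 10.2 kg.
Tool frame: the origin (TCP) lies midway between the tips of the shut fingers; the grasp point (between the pads) lies grip_depth behind it (grip_depth is the distance from the TCP to the grasp point, in mm); z points along the fingers, y is the line along which they close (so a half turn about z gives the same grasp; the last joint's range is limited). The gripper opens to 85 mm and grips with 20 to 120 N. Pads are 22 mm wide; open, the fingers measure 114 mm over their backs; the gripper's body (76 mm by 85 mm) begins 54 mm behind the grasp point. The pads swing forward as they close: fully open they stand 13 mm farther back than shut.
Start: joints at [-1.572, 0.313, 1.498, -0, 1.331, -0.223], TCP at [115.479, -512.148, 231.294] pointing down, gripper open.
Joint ranges: [-2.94, 2.94], [-0.97, 2.17], [0.19, 2.56], [-1.23, 4.37], [0.02, 3.11], [-2.88, 2.88]. Speed limits (rad/s): [2.39, 2.39, 3.01, 3.14, 3.14, 3.14].

## Interface

Orientations are given as a unit quaternion [w, x, y, z].
In Python, from rig import * gives the robot as it stands.
- The arm moves only by the tool servo_tool, never from a script. Its argument "commands" is a list of rows, each a list of 3 entries, a list of its own where there are three numbers: the gripper command: -1 is fully open, 1 is shut, values between are in proportion, then the shift along the tool's x, y, z in m, then the turn, a rotation vector about the tool's x, y, z in units of 6 degrees (1.0 is 6 degrees). In form: [[grip, [dx, dy, dz], [ax, ay, az]], ...]. A call has 1 to 10 rows; each row shifts and turns the commanded pose from where the row before left it, along the tool's axes as they then stand; what a row does not reach is not made up. A row lasts 1/12 s, in which the tool goes at most 41.7 mm and 7.16 degrees, less where a joint would pass 70% of its speed; a pose out of reach is approached as far as the arm can. A call is refused whole if a number of a shift passes 0.0417 or a number of a turn 1, either way. A call with a gripper value outside its range is refused whole. The fingers move at their own pace and stop on an object; "squeeze" is the grip in N (left out, the last holds). Time passes only in rows, so rows that do not move let the fingers close. It gives the time, the measured TCP pose, the force, the opening and the grip force at its end, in the units of the state.
- sense(): the state, without advancing time (a new reading comes with each control period).
- capture(name): name is "scene" or "top" or "wrist"; returns a dict with "pixels" (400x640x3 uint8, red, green, blue), "z_map" (400x640 float32, mm along the optical axis (not along the pixel's ray), 0 where there is no reading), "fx", "fy", "cx", "cy" (pixels), "rvec" (rotation vector, rad) and "tvec" (3), from world to camera coordinates, as OpenCV has them; the wrist camera has in their place "T_tool_cam" (4x4, takes a point from camera to tool coordinates, whose origin is the TCP and whose axes are the flange's). Camera axes: x right, y down, z forward; pixel columns grow to the right and rows downward; lengths in mm; the calibration is good to about 2 mm. A picture is of the moment at which its call begins: read the wrist's pose just before it.
- finish_job(): hands the job in; it is judged then, once.
The state is a dict: "time_s": time; "joints": joint angles; "dq": joint speeds; "tau": joint torques, N m; "eef_pos": TCP position; "ee_rot": TCP orientation; "force": force on the tool from outside, world axes, zero at the start; "wrist_torque": the same for the moment, N m; "grip_width": opening from 0.0 (shut) to 1.0 (fully open); "grip_force": force on a finger pad.
Only numpy, scipy, OpenCV 4.12 (cv2) and the standard library are available. Lean on these libraries where they do the work, as an engineer would, in place of code of your own. Each camera call takes 0.05 s, during which the arm holds its last target. There are 200 camera calls.

## Task

Press the brass plate on top of the wooden casket so that its hidden drawer springs open. Then put the broad (tall) napkin ring in the drawer, standing flat on its edge as it stands now, and let go of it; leave the drawer open and leave the slim ring where it lies.

Things in the scene. Friction and masses are not known exactly. Their poses are not given: they have to be found in the camera images.
- plate_top (a point): Centre of the top of the brass push plate (40 x 60 mm, 12 mm proud, 68 mm above bench) on a fixed wooden casket 160 deep x 130 wide x 56 mm high; 35 mm from its back, mid-width. x: casket front to back, y: width, z up. Drawer front faces roughly the robot. Plate goes 8 mm down on a spring (1 to 4 N), from 5 mm down the catch lets go; it rises again when released.
- tray (a point): On the drawer's floor, 12 mm above bench; moves with it; axes as plate_top. Shut: no handle, flush, point hidden 68 mm in front (-x) of plate_top. Freed, it springs out 105 mm to -x in 2 s and stays, point 173 mm in front. The open part is 97 (x) x 104 mm (y) inside, centred on the point; side walls 26 mm high over the floor, 4 thick, front 33 high, 8 thick.
- broad_ring: The broad napkin ring: a plain silver-grey metal tube 42 mm outside, 37 mm inside, 30 mm tall, about 80 g, standing on end on the bench to the robot's left. Origin: centre of its underside; z up along its axis.
- slim_ring: The slim napkin ring, not wanted: same metal and diameters (42, 37 mm), only 10 mm tall, flat on the bench to the robot's left, 100 mm or more from the broad one; they may change places. Origin: centre of its underside. Nothing else stands within 60 mm of either ring or of the casket, its drawer open.
Not all that is in view belongs to the job. Several things look just like the broad_ring: the one meant starts farthest to the robot's right. There is more than one size of the part that bears plate_top; the job needs the larger.

How it is judged (in metres and radians):
On the way:
1. the drawer has sprung open (at least 82 mm) (horizontal distance between tray and plate_top above 0.15 m), for 0.2 s.
At the end, for the whole second after the job is handed in: The drawer is open by at least 82 mm (tray more than 150 mm from plate_top); the broad ring stands flat on the drawer's floor (underside within 6 mm of it, upright within 10 degrees), inside the drawer (within 50 mm of tray along the drawer and 40 mm across it), at rest (horizontal distance between tray and plate_top above 0.15 m and x of broad_ring in the frame of tray between -0.05 and 0.05 m and y of broad_ring in the frame of tray between -0.04 and 0.04 m and z of broad_ring in the frame of tray between -0.005 and 0.006 m and (angle between broad_ring's own z axis and vertical below 0.17 rad or angle between broad_ring's own z axis and vertical above 2.97 rad) and linear speed of broad_ring below 0.02 m/s); the robot touches nothing.
It fails at once if the slim ring is moved by more than 30 mm (distance of slim_ring from where it was at the start of the episode above 0.03 m).
It also fails if it takes over 48 s, if anything falls off the work surface, if the arm or the gripper's body presses on something with over 40 N, if the wrist force passes 120 N, or if a joint passes its speed limit or range.

## Working session

There is one attempt and no reset: what is moved stays moved. The work goes in short steps, Python scripts to look and compute and a tool call to move; the robot and the scene stay as the last step left them, time stands still between calls to the robot, and variables do not carry over. Pictures are saved under pics/ and viewed, at most 10 in all, crops included, and the job is handed in when it is done.

Besides the shell and the picture viewer there is one more tool, called by a JSON object that holds its "method" and its "body". servo_tool: Moves the arm, as the interface text tells. Its arguments: {"type":"object","properties":{"commands":{"type":"array"},"squeeze":{"type":"number"}},"required":["commands"]}

```bash
mkdir -p pics; cat > h.py <<'E'
from rig import *
import numpy as np, cv2
from scipy.spatial.transform import Rotation as R
def cloud(c):
    v,u=np.mgrid[0:400,0:640]; z=c["z_map"]
    P=np.stack([(u-c["cx"])/c["fx"]*z,(v-c["cy"])/c["fy"]*z,z],-1)
    if "rvec" in c:
        Rm=cv2.Rodrigues(np.array(c["rvec"],float))[0]
        W=(P-np.array(c["tvec"]).ravel())@Rm
    else:
        W=None
    return np.where(z[...,None]>0,W,np.nan)
def wcloud(s,c):
    v,u=np.mgrid[0:400,0:640]; z=c["z_map"]
    P=np.stack([(u-c["cx"])/c["fx"]*z,(v-c["cy"])/c["fy"]*z,z],-1)
    T=np.array(c["T_tool_cam"]); P=P@T[:3,:3].T+T[:3,3]
    q=s["ee_rot"]; W=P@R.from_quat([q[1],q[2],q[3],q[0]]).as_matrix().T+np.array(s["eef_pos"])
    return np.where(z[...,None]>0,W,np.nan)
def save(c,n,x=None):
    im=c["pixels"][...,::-1]
    if x: im=cv2.resize(im[x[1]:x[3],x[0]:x[2]],None,fx=x[4],fy=x[4],interpolation=cv2.INTER_CUBIC)
    cv2.imwrite("pics/"+n,im)
E
python3 - <<'E'
from h import *
import pickle
s=sense(); print(s)
a=capture("top"); b=capture("scene")
pickle.dump((a,b),open("ab.pkl","wb"))
save(a,"top.png"); save(b,"scene.png")
for c in(a,b):
    print({k:v for k,v in c.items() if k not in("pixels","z_map")}, (c["z_map"]>0).mean())
W=cloud(a)
m=((W[...,2]>6)&(W[...,2]<120)).astype(np.uint8)
n,l,st,ce=cv2.connectedComponentsWithStats(m)
for i in range(1,n):
    if st[i,4]>40:
        p=W[l==i]; print(st[i],p.min(0).round(),p.max(0).round(),np.median(p,0).round(),np.median(a["pixels"][l==i],0))
E
```

```text
{'time_s': 0.0, 'joints': array([-1.57238963e+00,  3.13449310e-01,  1.49845731e+00,  1.82344583e-05,
        1.33099187e+00, -2.23392792e-01]), 'dq': array([-8.38892353e-04,  9.46123166e-04,  8.52913360e-05, -1.23616744e-03,
       -8.32748697e-04, -2.63323908e-04]), 'tau': array([-5.14500916e-04, -4.12266684e+01, -2.59749091e+01, -1.99722881e-04,
        4.08172622e-03,  1.41187567e-05]), 'eef_pos': array([ 115.48910458, -511.87169477,  230.72781392]), 'ee_rot': array([-6.47799451e-04,  9.93856951e-01,  1.10670383e-01,  8.20931353e-05]), 'force': array([ 0.74774834, -0.54699616,  0.26106634]), 'wrist_torque': array([-0.02370914,  0.00104957,  0.04942616]), 'grip_force': 0.0, 'grip_width': 1.0004777471582156}
{'fx': 451.34607479864985, 'fy': 451.34607479864985, 'cx': 317.6858152579464, 'cy': 203.47865609946484, 'rvec': array([ 2.15308036, -2.11258793,  0.13256229]), 'tvec': array([ 43.09743551, 526.94889358, 967.12069652])} 0.996015625
{'fx': 462.1320659713869, 'fy': 462.1320659713869, 'cx': 311.5661752388527, 'cy': 207.3388788765712, 'rvec': array([ 1.07003451,  2.2379114 , -1.18137
[... 1200 characters left out ...]
. -584.   12.] [132. 136. 134.]
[279 172  18  18  65] [563. 105.   6.] [604. 145.  14.] [587. 127.  10.] [212. 206. 202.]
[ 451  174   50   54 2469] [ 481. -349.    6.] [ 599. -250.   55.] [ 538. -294.   41.] [236. 172. 116.]
[  27  184   88   69 2404] [407. 526.   6.] [566. 717.  27.] [480. 627.  20.] [254. 238. 186.]
[200 221  21  19 154] [443. 277.   6.] [484. 317.  33.] [463. 299.  25.] [166.5 166.5 165. ]
[592 235  48  68 742] [ 324. -658.    6.] [ 470. -561.   20.] [ 400. -606.   13.] [56.  56.  54.5]
[161 244  22  19 180] [390. 359.   6.] [431. 402.  34.] [411. 380.  23.] [158.5 153.5 153. ]
[  36  297   45  103 1332] [ 89. 584.   7.] [308. 678.  30.] [240. 618.  21.] [224. 167. 115.]
```

View pics/top.png

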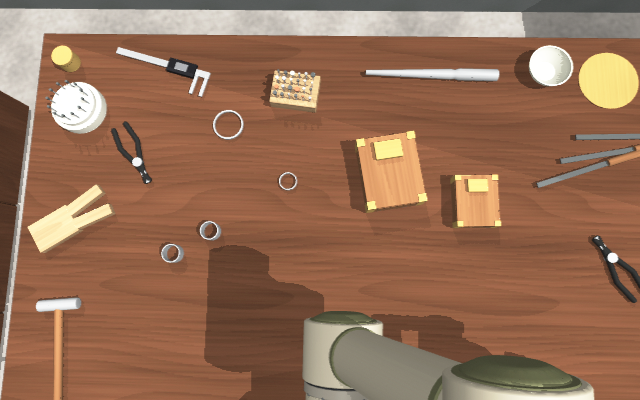

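View pics/scene.png

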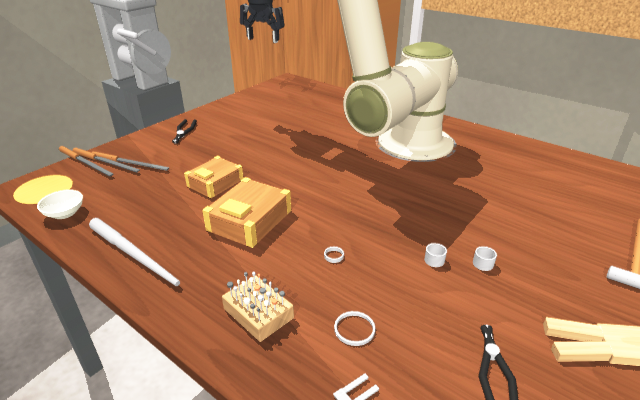

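The top view shows the large casket at (392,172) with its plate at (388,149), and the small casket at (477,202). Broad-ring candidates are (209,230) and (171,253). The slim ring is at (288,181), and the big hoop at (228,124) is not a part of the job. The scene view shows the same two tall rings at (436,255) and (485,259). The one at top (209,230) has the smaller y, about 299, so it is farthest to the robot's right. I'll confirm that in a crop.

```bash
python3 - <<'E'
from h import *
import pickle
a,b=pickle.load(open("ab.pkl","rb"))
save(a,"crop.png",(150,100,440,270,2.7))
W=cloud(a); u0=W[...,0];
def box(x0,y0,x1,y1):
    m=np.zeros((400,640),bool); m[y0:y1,x0:x1]=1; return m
cas=box(345,120,440,225)
for lo,hi,n in((51,61,"top"),(64,74,"plate")):
    p=W[cas&(W[...,2]>lo)&(W[...,2]<hi)]
    r=cv2.minAreaRect(p[:,:2].astype(np.float32)); print(n,r,np.median(p[:,2]),p.mean(0))
hsv=cv2.cvtColor(a["pixels"],cv2.COLOR_RGB2HSV)
print(hsv[149,388],hsv[175,392])
m=cas&(hsv[...,0]>=21)&(hsv[...,0]<35)&(hsv[...,1]>90)
n,l,st,ce=cv2.connectedComponentsWithStats(m.astype(np.uint8))
for i in range(1,n):
    if st[i,4]>25: print(st[i],W[l==i].mean(0), cv2.minAreaRect(W[l==i][:,:2].astype(np.float32)))
for nm,bx,lo in(("R1",(195,215,226,246),25),("R2",(156,240,187,268),25),("slim",(275,168,302,195),6)):
    p=W[box(*bx)&(W[...,2]>lo)]; print(nm,cv2.minEnclosingCircle(p[:,:2].astype(np.float32)),np.percentile(p[:,2],[50,95]),len(p))
E
```

```text
top ((602.540283203125, -107.04871368408203), (161.42138671875, 131.28404235839844), 9.68499755859375) 56.41611569069622 [ 594.52552474 -107.92366364   56.4338023 ]
plate ((646.43603515625, -99.4531021118164), (40.304466247558594, 60.55607604980469), 9.760431289672852) 68.4180993609829 [646.10647671 -99.33436702  68.3496925 ]
[ 27 101 254] [ 14 132 236]
[407 131   8   8  55] [nan nan nan] ((680.3110961914062, -148.3114013671875), (18.028133392333984, 13.200239181518555), 35.17424392700195)
[356 138   9   9  58] [662.84840511 -39.40948658  58.63506825] ((663.0905151367188, -39.54386901855469), (17.16156768798828, 17.416303634643555), 9.889270782470703)
[374 139  29  20 461] [nan nan nan] ((646.7883911132812, -99.92219543457031), (39.19709777832031, 58.57486343383789), 9.947210311889648)
[418 193   9   9  55] [ 541.24869807 -174.4709176    57.78895957] ((541.3400268554688, -174.9529571533203), (16.76913070678711, 17.429468154907227), 13.296964645385742)
[367 201   9   9  60] [nan nan nan] ((nan, nan), (0.0, 0.0), 0.0)
R1 ((463.16302490234375, 297.25927734375), 20.89153289794922) [29.20712714 32.05557239] 79
R2 ((411.11163330078125, 380.83502197265625), 21.17096710205078) [29.69433089 33.30796422] 81
slim ((580.063232421875, 122.76302337646484), 24.568191528320312) [ 9.42838022 12.05931958] 67
```

View pics/crop.png

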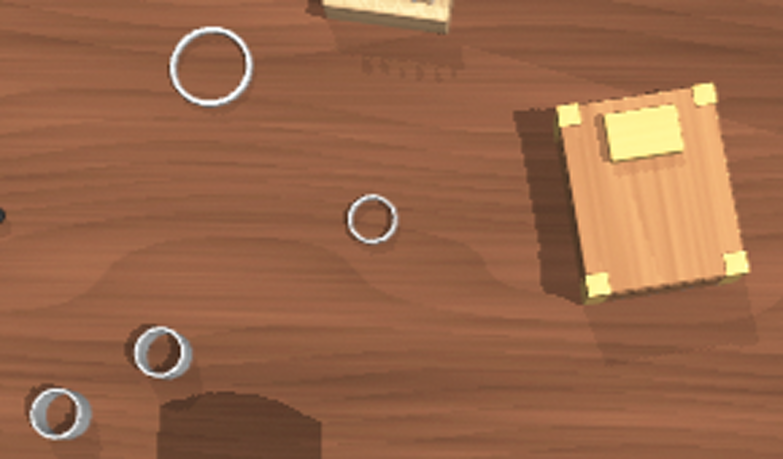

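The crop shows the wanted tall ring at (160,352), with the more distant twin at (57,412) and the slim ring at (372,218). The large casket's plate is at (643,132). The plate measures 40 x 60 mm at z = 68, and the casket 161 x 131 mm, which matches the larger one given.

{"method": "servo_tool", "body": {"commands": [[1, [0.0304, -0.0143, 0], [0, 0, 0]], [1, [0.0304, -0.0143, 0], [0, 0, 0]], [1, [0.0304, -0.0143, 0], [0, 0, 0]], [1, [0.0304, -0.0143, 0], [0, 0, 0]], [1, [0.0304, -0.0143, 0], [0, 0, 0]], [1, [0.0304, -0.0143, 0], [0, 0, 0]], [1, [0.0304, -0.0143, 0], [0, 0, 0]], [1, [0.0304, -0.0143, 0], [0, 0, 0]], [1, [0.0304, -0.0143, 0], [0, 0, 0]], [1, [0.0304, -0.0143, 0], [0, 0, 0]]], "squeeze": 30}}

```text
time_s: 0.93
eef_pos: [381.6, -304.4, 231.1]
ee_rot: [-0.0, 0.994, 0.111, -0.0]
force: [-0.4, -0.5, 0.3]
grip_width: 0.002
grip_force: 0.0
```

{"method": "servo_tool", "body": {"commands": [[1, [0.0304, -0.0143, 0], [0, 0, 0]], [1, [0.0304, -0.0143, 0], [0, 0, 0]], [1, [0.0304, -0.0143, 0], [0, 0, 0]], [1, [0.0304, -0.0143, 0], [0, 0, 0]], [1, [0.0304, -0.0143, 0.015], [0, 0, 0]], [1, [0.0304, -0.0143, 0.02], [0, 0, 0]], [1, [0.0304, -0.0143, 0.02], [0, 0, 0]], [1, [0.0304, -0.0143, 0.02], [0, 0, 0]], [1, [0.0304, -0.0143, 0.02], [0, 0, 0]], [1, [0.0304, -0.0143, 0.02], [0, 0, 0]]]}}

```text
time_s: 1.77
eef_pos: [646.6, -98.0, 114.8]
ee_rot: [-0.0, 0.994, 0.111, -0.0]
force: [0.5, -0.4, -0.1]
grip_width: 0.002
grip_force: 0.0
```

```bash
python3 - <<'E'
import rig; from h import *
s=sense(); print(s["time_s"],s["eef_pos"],s["ee_rot"],s["force"],s["grip_width"])
print([ (k,getattr(rig,k)) for k in dir(rig) if 'grip' in k.lower() or 'depth' in k.lower()])
E
```

```text
1.7667 [646.56595719 -98.01678296 114.80605428] [-1.74995053e-04  9.93854301e-01  1.10695334e-01 -3.75691662e-04] [ 0.47404761 -0.38428581 -0.11832754] 0.002179043646618956
[('grip_depth', 18.700000000000003)]
```

{"method": "servo_tool", "body": {"commands": [[1, [0, 0, 0.02], [0, 0, 0]], [1, [0, 0, 0.018], [0, 0, 0]], [1, [0, 0, 0.005], [0, 0, 0]], [1, [0, 0, 0.003], [0, 0, 0]], [1, [0, 0, 0.003], [0, 0, 0]], [1, [0, 0, 0.002], [0, 0, 0]], [1, [0, 0, 0.002], [0, 0, 0]], [1, [0, 0, 0], [0, 0, 0]], [1, [0, 0, 0], [0, 0, 0]]]}}

```text
time_s: 2.52
eef_pos: [645.9, -99.7, 64.1]
ee_rot: [0.0, 0.994, 0.111, 0.001]
force: [-1.5, -1.1, 3.8]
grip_width: 0.002
grip_force: 1.9
```

{"method": "servo_tool", "body": {"commands": [[1, [0, 0, 0.001], [0, 0, 0]], [1, [0, 0, 0.001], [0, 0, 0]], [1, [0, 0, 0.001], [0, 0, 0]], [1, [0, 0, 0], [0, 0, 0]], [1, [0, 0, 0], [0, 0, 0]]]}}

```text
time_s: 2.93
eef_pos: [645.9, -99.7, 60.4]
ee_rot: [0.0, 0.994, 0.111, 0.0]
force: [-0.0, -2.6, 3.5]
grip_width: -0.0
grip_force: 1.7
```

```bash
python3 - <<'E'
from h import *
s=sense(); print(s["eef_pos"],s["force"])
a=capture("top"); W=cloud(a)
x,y=-(.9856*130),-(.1693*130)
for d in (150,160,170,180,200,210,216):
    q=np.array([646.5-.9856*d,-99.6-.1693*d]); e=np.linalg.norm(W[...,:2]-q,axis=-1); i=np.nanargmin(e); print(d,W.reshape(-1,3)[i].round())
E
```

```text
[645.92585914 -99.65242835  60.43710844] [-0.01451857 -2.61027417  3.52402369]
150 [ 508. -114.  366.]
160 [ 506. -113.  359.]
170 [ 485. -159.   47.]
180 [ 463. -161.   -1.]
200 [ 440. -155.    4.]
210 [ 433. -154.   -0.]
216 [ 433. -154.   -0.]
```

{"method": "servo_tool", "body": {"commands": [[1, [0, 0, -0.04], [0, 0, 0]], [1, [0, 0, -0.04], [0, 0, 0]], [0, [-0.007, -0.0329, -0.03], [0, 0, 0]], [-0.5, [-0.007, -0.0329, 0], [0, 0, 0]], [-0.6, [-0.007, -0.0329, 0], [0, 0, 0]], [-0.6, [-0.007, -0.0329, 0], [0, 0, 0]], [-0.6, [-0.007, -0.0329, 0], [0, 0, 0]], [-0.6, [-0.007, -0.0329, 0], [0, 0, 0]], [-0.6, [-0.007, -0.0329, 0], [0, 0, 0]], [-0.6, [-0.007, -0.0329, 0], [0, 0, 0]]]}}

```text
time_s: 3.82
eef_pos: [532.9, 144.3, 167.6]
ee_rot: [-0.0, 0.994, 0.111, -0.001]
force: [0.1, 0.9, 0.4]
grip_width: 0.799
grip_force: 0.0
```

{"method": "servo_tool", "body": {"commands": [[-0.6, [-0.007, -0.0329, 0], [0, 0, 0]], [-0.6, [-0.007, -0.0329, 0], [0, 0, 0]], [-0.6, [-0.007, -0.0329, 0], [0, 0, 0]], [-0.6, [-0.007, -0.0329, 0], [0, 0, 0]], [-0.6, [-0.007, -0.0329, 0], [0, 0, 0]], [-0.6, [0, 0, 0], [0, 0, 0]], [-0.6, [0, 0, 0], [0, 0, 0]]]}}

```text
time_s: 4.4
eef_pos: [462.8, 296.7, 167.6]
ee_rot: [0.0, 0.994, 0.112, -0.001]
force: [-0.2, -1.2, -0.5]
grip_width: 0.802
grip_force: 0.0
```

```bash
python3 - <<'E'
from h import *
s=sense(); print(s["eef_pos"],s["ee_rot"],s["grip_width"])
c=capture("wrist"); save(c,"w1.png"); W=wcloud(s,c)
m=(W[...,2]>24)&(W[...,2]<36)
n,l,st,ce=cv2.connectedComponentsWithStats(cv2.dilate(m.astype(np.uint8),np.ones((3,3))))
for i in range(1,n):
    if st[i,4]>60:
        p=W[(l==i)&m]; print(st[i],cv2.minEnclosingCircle(p[:,:2].astype(np.float32)),np.median(p[:,2]))
a=capture("top"); W=cloud(a)
hw=(W[...,0]>380)&(W[...,0]<540)&(W[...,1]>-210)&(W[...,1]<-50)&(W[...,2]>30)&(W[...,2]<50)
p=W[hw]; print(len(p),cv2.minAreaRect(p[:,:2].astype(np.float32)))
f=(W[...,0]>380)&(W[...,0]<540)&(W[...,1]>-210)&(W[...,1]<-50)&(W[...,2]>9)&(W[...,2]<16); p=W[f];print(len(p),p.mean(0),cv2.minAreaRect(p[:,:2].astype(np.float32)))
save(a,"top2.png",(300,100,480,280,3))
E
```

```text
[462.81146852 296.70974919 167.57915835] [ 1.60354574e-06  9.93693303e-01  1.12130819e-01 -5.46971447e-04] 0.802491124421238
[290 160  53  53 947] ((461.4883728027344, 298.8198547363281), 20.894132614135742) 29.784457014090066
[ 182  198   52   51 1013] ((408.832763671875, 382.19110107421875), 21.14289093017578) 29.443138514796743
437 ((480.1927185058594, -123.41071319580078), (128.95297241210938, 130.37237548828125), 5.74220609664917)
1884 [ 478.19891253 -129.98597183   12.32343858] ((484.4176025390625, -121.05533599853516), (131.91049194335938, 118.34258270263672), 9.587507247924805)
```

View pics/w1.png

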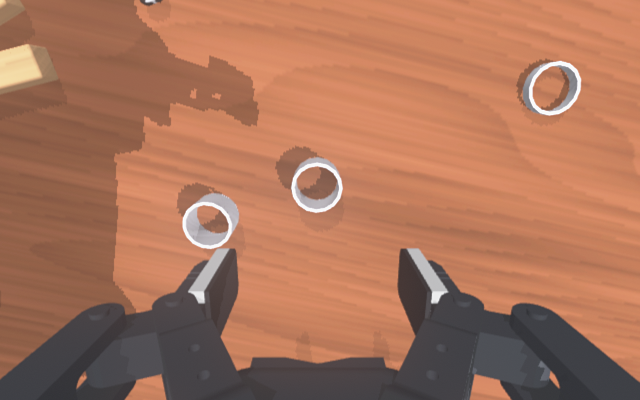

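View pics/top2.png

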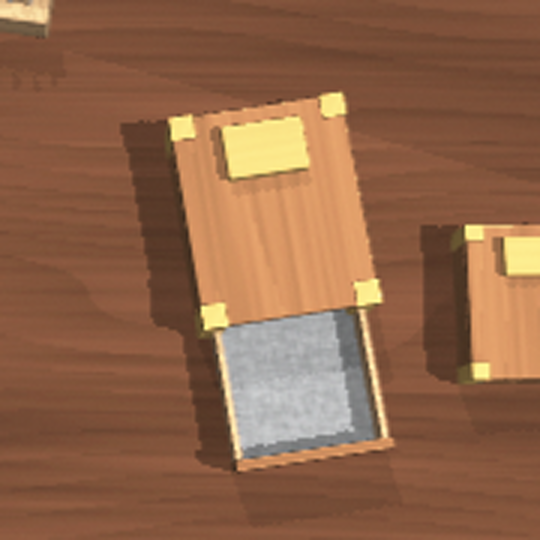

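The wrist view shows the wanted ring at (317,187), its twin at (208,224) and the slim ring at (552,88). The top crop shows the drawer open, with its floor around (297,385). Next I lower over the ring.

{"method": "servo_tool", "body": {"commands": [[-0.6, [0, -0.001, 0.03], [0, 0, 0]], [-0.6, [0, 0, 0.03], [0, 0, 0]], [-0.6, [0, 0, 0.03], [0, 0, 0]], [-0.6, [0, 0, 0.03], [0, 0, 0]], [-0.6, [0, 0, 0.02], [0, 0, 0]], [-0.6, [0, 0, 0.015], [0, 0, 0]], [-0.6, [0, 0, 0.006], [0, 0, 0]], [-0.6, [0, 0, 0.003], [0, 0, 0]], [-0.6, [0, 0, 0], [0, 0, 0]]], "squeeze": 30}}

```text
time_s: 5.25
eef_pos: [464.1, 295.9, 4.1]
ee_rot: [-0.0, 0.994, 0.11, 0.0]
force: [0.5, -0.3, -0.2]
grip_width: 0.799
grip_force: 0.0
```

{"method": "servo_tool", "body": {"commands": [[-0.3, [0, 0, 0], [0, 0, 0]], [-0.1, [0, 0, 0], [0, 0, 0]], [0.1, [0, 0, 0], [0, 0, 0]], [0.3, [0, 0, 0], [0, 0, 0]], [0.3, [0, 0, 0], [0, 0, 0]], [0.3, [0, 0, 0], [0, 0, 0]]]}}

```text
time_s: 5.75
eef_pos: [464.2, 296.6, 5.2]
ee_rot: [-0.0, 0.994, 0.111, 0.001]
force: [-0.9, -1.8, 6.5]
grip_width: 0.48
grip_force: 30.3
```

{"method": "servo_tool", "body": {"commands": [[0.3, [0, 0, -0.01], [0, 0, 0]], [0.3, [0, 0, -0.02], [0, 0, 0]], [0.3, [0, 0, -0.03], [0, 0, 0]], [0.3, [0, 0, -0.03], [0, 0, 0]], [0.3, [0, 0, -0.03], [0, 0, 0]], [0.3, [0, 0, -0.03], [0, 0, 0]], [0.3, [0, 0, 0], [0, 0, 0]]]}}

```text
time_s: 6.33
eef_pos: [465.8, 297.4, 160.7]
ee_rot: [-0.001, 0.994, 0.111, 0.005]
force: [0.2, 0.5, 0.1]
grip_width: 0.478
grip_force: 30.7
```

```bash
python3 - <<'E'
from h import *
s=sense(); print(s["eef_pos"],s["ee_rot"],s["grip_width"],s["grip_force"],s["force"])
c=capture("wrist"); save(c,"w2.png")
W=wcloud(s,c)-np.array(s["eef_pos"])
m=(abs(W[...,0])<30)&(abs(W[...,1])<30)&(abs(W[...,2])<60)
p=W[m]; print(len(p),p.min(0),p.max(0))
c=capture("scene"); W=cloud(c)-np.array(s["eef_pos"])
m=(abs(W[...,0])<30)&(abs(W[...,1])<30)&(W[...,2]<60)&(W[...,2]>-60)
g=m&(c["pixels"].min(-1)>140); p=W[g]; print(len(p),p.min(0),p.max(0))
v,u=np.where(m); save(c,"s2.png",(u.min()-25,v.min()-25,u.max()+25,v.max()+25,5))
E
```

```text
[465.77812922 297.42928002 160.74627131] [-0.00131023  0.99382564  0.11082509  0.00516598] 0.47792332113715175 30.713785216212273 [0.18723667 0.48429481 0.13748887]
13631 [-23.85687463 -29.97153709  -6.21535801] [19.01846792 29.96793036 59.97822487]
568 [-24.05859662 -26.18605081  -7.76265644] [21.39974743 27.45298111 36.52310116]
```

View pics/s2.png

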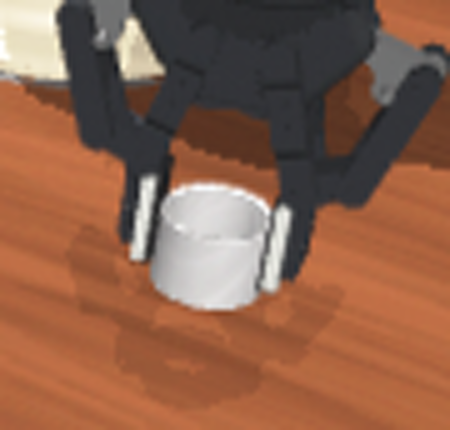

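The crop shows the ring held level between the pads at (212,245), its underside about level with the tips. Now I carry it over the drawer.

{"method": "servo_tool", "body": {"commands": [[0.3, [-0.003, 0.015, 0], [0, 0, 0]], [0.3, [-0.0062, 0.031, 0], [0, 0, 0]], [0.3, [-0.0062, 0.031, 0], [0, 0, 0]], [0.3, [-0.0062, 0.031, 0], [0, 0, 0]], [0.3, [-0.0062, 0.031, 0], [0, 0, 0]], [0.3, [-0.0062, 0.031, 0], [0, 0, 0]], [0.3, [-0.0062, 0.031, 0], [0, 0, 0]], [0.3, [-0.0062, 0.031, 0], [0, 0, 0]], [0.3, [-0.0062, 0.031, 0], [0, 0, 0]], [0.3, [-0.0062, 0.031, 0], [0, 0, 0]]]}}

```text
time_s: 7.27
eef_pos: [470.0, -4.6, 153.1]
ee_rot: [-0.0, 0.994, 0.111, -0.001]
force: [0.4, -0.3, -0.8]
grip_width: 0.476
grip_force: 30.7
```

{"method": "servo_tool", "body": {"commands": [[0.3, [-0.0062, 0.031, 0], [0, 0, 0]], [0.3, [-0.0062, 0.031, 0], [0, 0, 0]], [0.3, [-0.0062, 0.031, 0], [0, 0, 0]], [0.3, [-0.004, 0.021, 0], [0, 0, 0]], [0.3, [-0.002, 0.01, 0.01], [0, 0, 0]], [0.3, [0, 0, 0.025], [0, 0, 0]], [0.3, [0, 0, 0.02], [0, 0, 0]], [0.3, [0, 0, 0.015], [0, 0, 0]], [0.3, [0, 0, 0], [0, 0, 0]], [0.3, [0, 0, 0], [0, 0, 0]]]}}

```text
time_s: 8.1
eef_pos: [473.6, -128.7, 83.0]
ee_rot: [-0.001, 0.994, 0.111, -0.001]
force: [-0.5, 0.1, -0.3]
grip_width: 0.477
grip_force: 30.7
```

```bash
python3 - <<'E'
from h import *
s=sense(); print(s["time_s"],s["eef_pos"],s["ee_rot"],s["grip_width"],s["grip_force"],s["force"])
c=capture("wrist"); save(c,"w3.png")
E
```

```text
8.1 [ 473.60280262 -128.74362768   83.02233326] [-8.88282087e-04  9.93830090e-01  1.10903793e-01 -1.14575391e-03] 0.47718523783431693 30.685099381953478 [-0.51471406  0.1220062  -0.28513447]
```

View pics/w3.png

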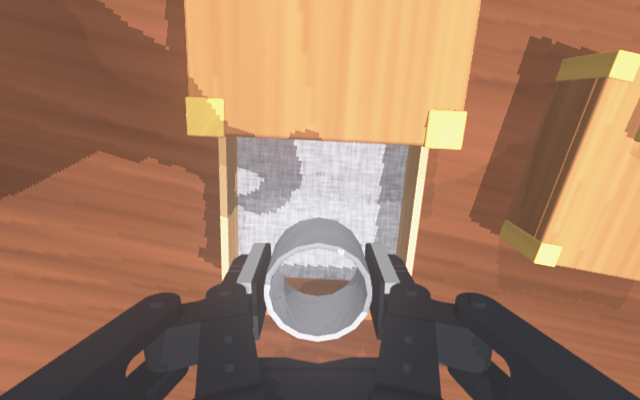

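The wrist view shows the ring at (318,290), centred between the drawer walls at about (228,200) and (415,200). I lower it.

{"method": "servo_tool", "body": {"commands": [[0.3, [0, 0, 0.02], [0, 0, 0]], [0.3, [0, 0, 0.02], [0, 0, 0]], [0.3, [0, 0, 0.012], [0, 0, 0]], [0.3, [0, 0, 0.006], [0, 0, 0]], [0.3, [0, 0, 0.003], [0, 0, 0]], [0.3, [0, 0, 0], [0, 0, 0]], [0.3, [0, 0, 0], [0, 0, 0]]]}}

```text
time_s: 8.73
eef_pos: [474.8, -129.8, 23.9]
ee_rot: [0.0, 0.994, 0.111, 0.001]
force: [1.2, -0.7, -0.8]
grip_width: 0.482
grip_force: 30.7
```

{"method": "servo_tool", "body": {"commands": [[0.3, [0, 0, 0.001], [0, 0, 0]], [0.3, [0, 0, 0.001], [0, 0, 0]], [0.3, [0, 0, 0.001], [0, 0, 0]], [0.3, [0, 0, 0], [0, 0, 0]], [0.3, [0, 0, 0], [0, 0, 0]]]}}

```text
time_s: 9.15
eef_pos: [474.3, -129.7, 20.1]
ee_rot: [0.0, 0.994, 0.111, 0.0]
force: [0.3, -0.0, -1.6]
grip_width: 0.477
grip_force: 30.7
```

{"method": "servo_tool", "body": {"commands": [[0.3, [0, 0, 0.001], [0, 0, 0]], [0.3, [0, 0, 0.001], [0, 0, 0]], [0.3, [0, 0, 0], [0, 0, 0]], [0.3, [0, 0, 0], [0, 0, 0]]]}}

```text
time_s: 9.48
eef_pos: [474.2, -129.6, 18.0]
ee_rot: [-0.0, 0.994, 0.111, -0.0]
force: [0.2, -0.1, -0.5]
grip_width: 0.476
grip_force: 30.7
```

{"method": "servo_tool", "body": {"commands": [[0.3, [0, 0, 0.001], [0, 0, 0]], [0.3, [0, 0, 0.001], [0, 0, 0]], [0.3, [0, 0, 0], [0, 0, 0]]]}}

```text
time_s: 9.73
eef_pos: [474.9, -129.6, 17.1]
ee_rot: [0.0, 0.994, 0.111, 0.001]
force: [-1.4, 1.9, 11.0]
grip_width: 0.476
grip_force: 31.7
```

Contact. I release it gently and rise.

{"method": "servo_tool", "body": {"commands": [[0.0, [0, 0, 0], [0, 0, 0]], [-0.1, [0, 0, 0], [0, 0, 0]], [-0.2, [0, 0, 0], [0, 0, 0]], [-0.25, [0, 0, 0], [0, 0, 0]], [-0.25, [0, 0, 0], [0, 0, 0]], [-0.25, [0, 0, -0.005], [0, 0, 0]], [-0.25, [0, 0, -0.01], [0, 0, 0]], [-0.25, [0, 0, -0.02], [0, 0, 0]], [-0.25, [0, 0, -0.03], [0, 0, 0]], [-0.25, [0, 0, -0.03], [0, 0, 0]]]}}

```text
time_s: 10.57
eef_pos: [473.9, -129.4, 112.7]
ee_rot: [-0.0, 0.994, 0.111, -0.0]
force: [-0.0, -0.4, 0.9]
grip_width: 0.626
grip_force: 0.0
```

{"method": "servo_tool", "body": {"commands": [[-0.25, [0, 0, -0.03], [0, 0, 0]], [-0.25, [0, 0, -0.03], [0, 0, 0]], [-0.25, [-0.02, -0.03, 0], [0, 0, 0]], [-0.25, [-0.02, -0.03, 0], [0, 0, 0]], [-0.25, [-0.02, -0.03, 0], [0, 0, 0]], [-0.25, [0, 0, 0], [0, 0, 0]], [-0.25, [0, 0, 0], [0, 0, 0]]]}}

```text
time_s: 11.15
eef_pos: [395.4, -54.3, 172.2]
ee_rot: [0.001, 0.994, 0.111, 0.001]
force: [0.7, -0.5, 0.5]
grip_width: 0.625
grip_force: 0.0
```

```bash
python3 - <<'E'
from h import *
s=sense(); print(s["time_s"],s["eef_pos"],s["force"])
c=capture("wrist"); save(c,"w4.png")
W=wcloud(s,c)
m=(W[...,2]>38)&(W[...,2]<48)&(np.hypot(W[...,0]-474,W[...,1]+129)<32)
p=W[m]; print(len(p),cv2.minEnclosingCircle(p[:,:2].astype(np.float32)),np.percentile(p[:,2],[5,50,95]))
E
```

```text
11.15 [395.44149503 -54.34837346 172.15995911] [ 0.68626208 -0.52863838  0.45098756]
683 ((471.72747802734375, -128.6776885986328), 21.08106231689453) [38.85091632 41.89136334 43.28657059]
```

View pics/w4.png

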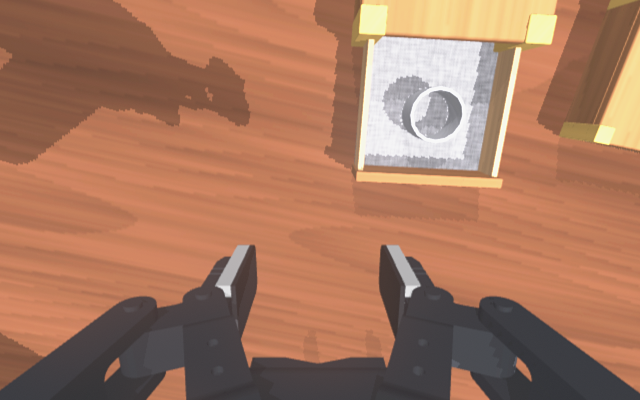

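The wrist view shows the ring standing flat in the open drawer at (436,114). Its rim is at z = 42, the expected 12 + 30 mm, and the gripper is clear.

```bash
python3 -c "
from rig import *
print(finish_job())"
```

```text
the job is handed in; nothing more can be done
None
```

The drawer sprang open, the broad ring stands flat in it and is released, I never touched the slim ring, and the job was handed in at about 11 s; no verdict came back.

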